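# Peel the stuck top tray off its stack and present it over the sheet

### The arm

A 6-joint arm with a two-finger parallel gripper is mounted at the origin on the work surface. World frame = base frame: x ahead of the robot, y to its left, z up, the work surface at z = 0. Lengths are in m, angles in rad, forces in N, time in s.
With the tool pointing down it reaches from about 0.35 to 0.975 m from the base axis. Payload 4.9 kg.
Tool frame: the origin (TCP) lies at the very end of the fingers, on their centre line; the grasp point (between the pads) lies manip.grip_point_offset behind it (manip.grip_point_offset is the distance from the TCP to the grasp point, in m); z points along the fingers, y is the line along which they close (so a half turn about z gives the same grasp; the last joint's range is limited). The gripper opens to 85 mm and grips with 20 to 120 N. Pads are 22 mm wide; open, the fingers measure 114 mm over their backs; the gripper's body (76 mm by 85 mm) begins 54 mm behind the grasp point. The pads swing forward as they close: fully open they stand 13 mm farther back than shut.
Start: joints at [-1.404, 0.053, 1.613, -0, 1.476, -0.119], TCP at [0.176, -0.6, 0.231] pointing down, gripper open.
Joint ranges: [-3.01, 3.01], [-1.01, 2.22], [0.06, 2.58], [-1.02, 4.17], [0.09, 2.62], [-3.14, 3.14]. Speed limits (rad/s): [2.57, 2.57, 3.14, 3.14, 3.14, 3.14].

### API

Orientations are given as a unit quaternion [w, x, y, z].
In Python, from plant import manip gives the robot as it stands.
- The arm moves only by the shell command python3 -m crank 'ROWS' [OPENING]. ROWS is JSON, a list of rows, each an object of numbers: "x", "y", "z": the shift along the tool's x, y, z in cm; "turn": the turn about the tool's z in rad. In form: [{"x": .., "y": .., "z": .., "turn": ..}, ...]. A call has 1 to 5 rows; each row shifts and turns the commanded pose from where the row before left it, along the tool's axes as they then stand; what a row does not reach is not made up. A row lasts 1/10 s, in which the tool goes at most 50 mm and 8.59 degrees, less where a joint would pass 70% of its speed; a pose out of reach is approached as far as the arm can. A call with a gripper value outside its range is refused whole. OPENING is the opening in per cent of the stroke, from 0 (shut) to 100 (fully open), set as the call begins (- or left out, the last holds). The fingers move at their own pace and stop on an object; the grip force is fixed at half the most. Time passes only in rows, so rows that do not move let the fingers close. It gives the time, the measured TCP pose, the force, the opening and the grip force at its end, in the units of the state.
- manip.state(): the state, without advancing time (a new reading comes with each control period).
- manip.grab_frame(name): name is "side" or "top" or "wrist"; returns (picture, depth): 400x640x3 uint8, red, green, blue; 400x640 float32, m along the optical axis (not along the pixel's ray), 0 where there is no reading.
- manip.camera_model(name): a dict with "mtx" (3x3 intrinsics, pixels), "world_to_cam" (4x4, takes a point from world to camera coordinates). Camera axes: x right, y down, z forward; pixel columns grow to the right and rows downward; lengths in m; the calibration is good to about 2 mm. A picture is of the moment at which its call begins: read the wrist's pose just before it. camera_model takes no time and is no camera call; for the wrist camera it gives the pose at the moment of the call.
- manip.job_done(): hands the job in; it is judged then, once.
The state is a dict: "time": time; "joint_pos": joint angles; "joint_vel": joint speeds; "joint_efforts": joint torques, N m; "tool_pos": TCP position; "tool_rot": TCP orientation; "contact_force": force on the tool from outside, world axes, zero at the start; "ft_torque": the same for the moment, N m; "gripper_width": opening from 0.0 (shut) to 1.0 (fully open); "grasp_force": force on a finger pad.
Only numpy, scipy, OpenCV 4.12 (cv2) and the standard library are available. Lean on these libraries where they do the work, as an engineer would, in place of code of your own. Each camera call takes 0.05 s, during which the arm holds its last target. There are 200 camera calls.

### The job

The top dissection tray is stuck in its stack: take it by the upright pull tab and peel it, raising the tab corner first by about three centimetres while the opposite corner stays down in the stack, then lift it clear without toppling, shifting or picking up the trays beneath. Finish while still holding it by the tab, level and still, over the middle of the white paper sheet with its underside 12 to 25 cm above the bench; do not put it down or let go. Leave the bottles, the blue cap and the forceps where they are.

Things in the scene. Friction and masses are not known exactly. Their poses are not given: they have to be found in the camera images.
- tray: Top tray: white plastic, rigid, tapered, 180 x 130 mm at the rim (x by y), 156 x 106 mm at the floor, 50 mm deep, walls 2.5 mm, 0.08 to 0.17 kg. Origin: centre of its underside; z up, x along its long side. A pull tab stands upright on the rim at the corner (-x, +y). It sits 24 mm deep in the stack, its underside 48 mm above the bench, stuck by the stack's spring nubs.
- tab_top (a point): Centre of the top face of the pull tab, (-83, 60, 84) mm in the tray's frame; axes as the tray's. The tab is an upright plate rising 34 mm above the rim, 12 mm thick, 30 mm wide; its thickness lies along the tray's diagonal, horizontal direction (-0.81, 0.585) in the tray's frame (outward). Pinch the 12 mm from above, one finger inside and one outside the tray's corner.
- tab_corner (a point): Point on the top tray's rim at the tab's corner, (-86.5, 61.5, 50) mm in the tray's frame; 98 mm above the bench when seated.
- far_corner (a point): Point on the top tray's rim at the opposite corner, (86.5, -61.5, 50) mm in the tray's frame; 98 mm above the bench when seated. The underside's corner below it, about (78, -53, 0) mm, is the natural pivot when the tab corner is raised.
- stack: The rest of the stack: two nested white trays like the top one, without tabs, 0.7 kg, loose on the bench, rim 74 mm high. Origin: centre of underside; axes as the seated tray's. Two spring nubs in each long wall rub on the top tray: each resists lifting by about 1 to 2 N and lets go once the wall there is some 12 mm up. Raising one corner needs about half the pull of a straight lift.
- sheet: White A4 paper sheet lying flat, fixed, 297 (x) x 210 (y) mm. Origin: its centre, at bench height. It lies on the other side of the robot's midline from the stack (either may be left or right).
- reagent_bottle: Bystander: brown bottle with black cap, 68 mm diameter, 150 mm tall, at the far side between stack and sheet. Origin: centre of its underside.
- stain_bottle: Bystander: violet bottle with blue cap, 52 mm diameter, 130 mm tall, to the right of all else. Origin: centre of its underside.
- screw_cap: Bystander: loose blue screw cap, 32 mm diameter, 18 mm tall, near the robot on the midline. Origin: centre of its underside.
- forceps: Bystander: steel forceps lying flat, 120 mm long, 6 mm high, to the left of all else. Origin: centre of its underside.
Things that resemble listed ones, but are neither listed nor needed, are in the scene too. Leave any pink or red look-alike of the tray alone.

How it is judged:
On the way, in this order (a step that is already met when the one before it is completed fails the run):
1. the tab corner is raised at least 20 mm while the opposite corner is still down in the stack (raised less than 9 mm) (z of tab_corner in the frame of stack above 0.118 m and z of far_corner in the frame of stack between 0.08 and 0.107 m and angle between stack's own z axis and vertical below 0.15 rad and contact force between the fingers and tray above 1 N), for 0.1 s.
2. the whole tray is clear of the stack, held by the gripper (height (world z) of tray above 0.09 m and contact force between tray and stack below 0.05 N and contact force between the fingers and tray above 1 N and height (world z) of stack below 0.03 m), for 0.1 s.
At the end, for the whole second after the job is handed in: The gripper holds the top tray still, level within 12 degrees, underside 10 to 28 cm above the bench, centre within 5 cm of the sheet's centre, touching nothing else; the rest of the stack stands flat within 4 cm of its start, bystanders within 3 cm of theirs (height (world z) of tray between 0.1 and 0.28 m and angle between tray's own z axis and vertical below 0.21 rad and horizontal distance between tray and sheet below 0.05 m and contact force between the fingers and tray above 1 N and contact force between tray and stack below 0.05 N and linear speed of tray below 0.03 m/s and angular speed of tray below 0.2 rad/s and height (world z) of stack below 0.01 m and angle between stack's own z axis and vertical below 0.05 rad and distance of stack from where it was at the start of the episode below 0.04 m and linear speed of stack below 0.02 m/s and distance of each of reagent_bottle, stain_bottle, screw_cap, forceps from where it was at the start of the episode below 0.03 m and contact force between tray and reagent_bottle below 0.05 N and contact force between tray and stain_bottle below 0.05 N and contact force between tray and screw_cap below 0.05 N and contact force between tray and forceps below 0.05 N); the arm keeps its last pose, push and grip.
It fails at once if the rest of the stack is toppled or picked up (angle between stack's own z axis and vertical above 0.35 rad or height (world z) of stack above 0.03 m).
It fails at once if the stack is shoved more than 6 cm (distance of stack from where it was at the start of the episode above 0.06 m).
It fails at once if a bystander is moved more than 3 cm (distance of any of reagent_bottle, stain_bottle, screw_cap, forceps from where it was at the start of the episode above 0.03 m).
It also fails if it takes over 42 s, if anything falls off the work surface, if the arm or the gripper's body presses on something with over 40 N, if the wrist force passes 120 N, or if a joint passes its speed limit or range.

## Working session

There is one attempt and no reset: what is moved stays moved. The work goes in short steps, Python scripts to look and compute and a shell command to move; the robot and the scene stay as the last step left them, time stands still between calls to the robot, and variables do not carry over. Pictures are saved under pics/ and viewed, at most 10 in all, crops included, and the job is handed in when it is done.

```bash
mkdir -p pics; ls; python3 - <<'E'
from plant import manip
import cv2,numpy as np
print(manip.state(), manip.grip_point_offset)
for n in ("side","top"):
    p,d=manip.grab_frame(n); cv2.imwrite(f"pics/{n}0.png",p[...,::-1]); np.savez(f"{n}0.npz",p=p,d=d)
    c=manip.camera_model(n); print(n,c["mtx"],c["world_to_cam"])
E
```

```text
pics
{'time': 0.0, 'joint_pos': array([-1.40403081e+00,  5.33733108e-02,  1.61427185e+00,  3.11861251e-05,
        1.47598387e+00, -1.19022946e-01]), 'joint_vel': array([-0.00154103, -0.00120369,  0.00139062,  0.00019847, -0.00079321,
        0.00198049]), 'joint_efforts': array([-1.15609495e-03, -3.93679726e+01, -3.70177209e+01, -1.06359878e-04,
        7.06827952e-03,  3.45494743e-05]), 'tool_pos': array([ 0.17608962, -0.59904729,  0.23006604]), 'tool_rot': array([-1.01826887e-03,  9.89807679e-01,  1.42406889e-01, -8.78606230e-06]), 'contact_force': array([ 0.66205448,  0.28973604, -0.76922328]), 'ft_torque': array([-0.02464369,  0.01508406,  0.00173596]), 'grasp_force': 0.0, 'gripper_width': 0.9999157720027644} 0.0187
side [[375.16983844   0.         323.22557278]
 [  0.         375.16983844 196.47985462]
 [  0.           0.           1.        ]] [[-0.83634368 -0.54774608  0.0224382   0.4211034 ]
 [-0.38715767  0.56117573 -0.73156732  0.28203378]
 [ 0.38812136 -0.62052883 -0.68139987  0.96430053]
 [ 0.          0.          0.          1.        ]]
top [[496.72590823   0.         323.10768288]
 [  0.         496.72590823 188.79050582]
 [  0.           0.           1.        ]] [[ 1.25139092e-04 -9.99977385e-01  6.72410715e-03  8.85471719e-03]
 [-9.80890991e-01 -1.43097445e-03 -1.94552861e-01  5.57922561e-01]
 [ 1.94558083e-01 -6.57126996e-03 -9.80868988e-01  1.69541854e+00]
 [ 0.00000000e+00  0.00000000e+00  0.00000000e+00  1.00000000e+00]]
```

View pics/top0.png

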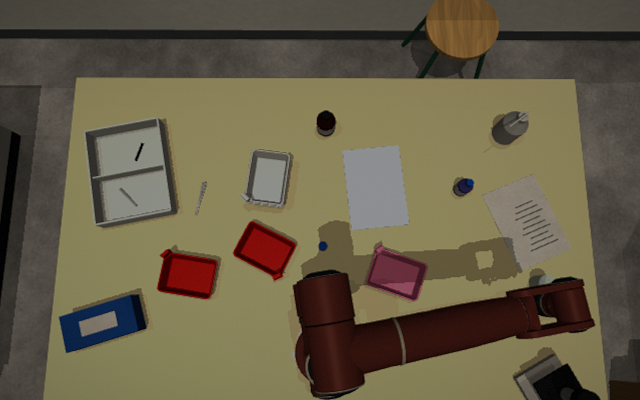

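View pics/side0.png

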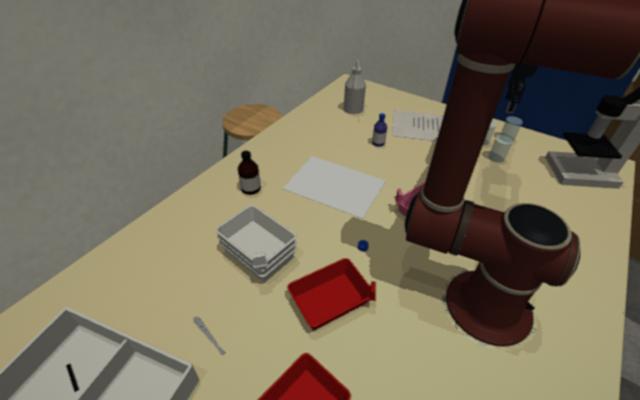

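The top view shows the white stack at px (268,178), with the tab at its lower-left corner (248,197). The sheet is at (376,188), the brown bottle at (326,123), the blue cap at (323,246) and the forceps at (201,197). The side view confirms the tab, at about (262,262). Next I'll measure the tray and sheet.

```bash
cat > h.py <<'E'
import cv2,numpy as np
from plant import manip
def cloud(p,d,c):
    v,u=np.mgrid[:d.shape[0],:d.shape[1]]; K=c["mtx"]; M=np.linalg.inv(c["world_to_cam"])
    P=np.stack([(u-K[0,2])/K[0,0]*d,(v-K[1,2])/K[1,1]*d,d],-1)
    return P@M[:3,:3].T+M[:3,3]
def ray(uv,z,c):
    K=c["mtx"]; M=np.linalg.inv(c["world_to_cam"]); r=M[:3,:3]@np.linalg.inv(K)@[*uv,1]
    return M[:3,3]+r*(z-M[2,3])/r[2]
E
python3 - <<'E'
from h import *
for n in("top","side"):
    f=np.load(n+"0.npz");p,d=f["p"],f["d"];c=manip.camera_model(n);W=cloud(p,d,c)
    box=np.zeros(d.shape,bool)
    if n=="top": box[140:220,230:300]=1
    else: box[195:290,205:310]=1
    m=box&(W[...,2]>.088)&(W[...,2]<.106)&(d>0)
    r=cv2.minAreaRect((W[m][:,:2]*1000).astype(np.float32)); print(n,"rim",m.sum(),r,cv2.boxPoints(r).round().tolist())
    m=box&(W[...,2]>.112)&(W[...,2]<.15); print("tab",m.sum(),W[m].mean(0).round(4) if m.any() else'',W[m].max(0) if m.any() else '')
    m=box&(W[...,2]>.127)&(W[...,2]<.15); print("tabtop",m.sum(),W[m].mean(0).round(4) if m.any() else'')
    if n=="top":
        hs=cv2.cvtColor(p,cv2.COLOR_RGB2HSV); s=((hs[...,1]<45)&(hs[...,2]>120)).astype(np.uint8)
        s[:, :335]=0; s[:,420:]=0; s[:140]=0;s[235:]=0
        q=cv2.minAreaRect(np.argwhere(s)[:,::-1].astype(np.float32)); print("sheet px",q)
        B=np.array([ray(b,0,c)[:2] for b in cv2.boxPoints(q)]);print(B.round(3).tolist(),B.mean(0))
        for nm,uv,z in(("brown",(326,114),.15),("violet",(467,183),.13),("cap",(323,246),.018)): print(nm,ray(uv,z,c).round(3))
E
```

```text
top rim 394 ((589.3792724609375, 208.20486450195312), (146.54608154296875, 194.88400268554688), 82.00288391113281) [[483.0, 149.0], [676.0, 122.0], [696.0, 267.0], [503.0, 294.0]]
tab 35 [0.5174 0.2713 0.1293] [0.53125076 0.28682404 0.138016  ]
tabtop 25 [0.5183 0.271  0.1316]
sheet px ((375.42401123046875, 187.00877380371094), (80.96283721923828, 58.45830154418945), 83.41805267333984)
[[0.714, -0.06], [0.741, -0.275], [0.441, -0.3], [0.417, -0.091]] [ 0.5780852  -0.18152736]
brown [0.801 0.    0.15 ]
violet [ 0.564 -0.477  0.13 ]
cap [0.36  0.009 0.018]
side rim 673 ((586.2169189453125, 208.45278930664062), (146.44813537597656, 193.193359375), 82.4241943359375) [[481.0, 149.0], [672.0, 123.0], [692.0, 268.0], [500.0, 294.0]]
tab 107 [0.5122 0.2754 0.1259] [0.52742897 0.28768511 0.13398684]
tabtop 58 [0.5138 0.2743 0.1311]
```

```bash
python3 -m crank '[{"turn":-0.13},{"turn":-0.13},{"turn":-0.13},{"turn":-0.13},{"x":3,"y":1}]' && python3 -m crank '[{"x":4.5,"y":-1},{"x":4.5,"y":-1.9},{"x":4.5,"y":-1.9},{"x":4.5,"y":-1.9},{"x":4.5,"y":-1.9}]' && python3 -m crank '[{"x":4.5,"y":-1.9},{"x":4.5,"y":-1.9},{"x":4.5,"y":-1.9},{"x":4.5,"y":-1.9},{"x":4.5,"y":-1.9}]'
```

```text
schema error: expected keys x, y, z, turn
```

```bash
python3 -m crank '[{"x":0,"y":0,"z":0,"turn":-0.13},{"x":0,"y":0,"z":0,"turn":-0.13},{"x":0,"y":0,"z":0,"turn":-0.13},{"x":0,"y":0,"z":0,"turn":-0.13},{"x":3,"y":1,"z":0,"turn":0}]' && python3 -m crank '[{"x":4.5,"y":-1,"z":0,"turn":0},{"x":4.5,"y":-1.9,"z":0,"turn":0},{"x":4.5,"y":-1.9,"z":0,"turn":0},{"x":4.5,"y":-1.9,"z":0,"turn":0},{"x":4.5,"y":-1.9,"z":0,"turn":0}]' && python3 -m crank '[{"x":4.5,"y":-1.9,"z":0,"turn":0},{"x":4.5,"y":-1.9,"z":0,"turn":0},{"x":4.5,"y":-1.9,"z":0,"turn":0},{"x":4.5,"y":-1.9,"z":0,"turn":0},{"x":4.5,"y":-1.9,"z":0,"turn":0}]'
```

```text
time: 0.6
tool_pos: [0.2022, -0.5856, 0.2305]
tool_rot: [-0.0, 0.92, 0.391, -0.0]
contact_force: [1.5, 0.4, 0.5]
gripper_width: 0.999
grasp_force: 0.0
time: 1.1
tool_pos: [0.2982, -0.361, 0.2307]
tool_rot: [-0.0, 0.92, 0.392, 0.0]
contact_force: [1.0, -0.1, 0.6]
gripper_width: 0.999
grasp_force: 0.0
time: 1.6
tool_pos: [0.3853, -0.133, 0.231]
tool_rot: [0.0, 0.92, 0.392, 0.0]
contact_force: [1.4, 1.1, 0.4]
gripper_width: 0.999
grasp_force: 0.0
```

```bash
python3 -m crank '[{"x":4.5,"y":-2.1,"z":0,"turn":0},{"x":4.5,"y":-2.1,"z":0,"turn":0},{"x":4.5,"y":-2.1,"z":0,"turn":0},{"x":4.5,"y":-2.1,"z":0,"turn":0},{"x":4.5,"y":-2.1,"z":0,"turn":0}]' && python3 -m crank '[{"x":4.5,"y":-2.1,"z":0,"turn":0},{"x":4.5,"y":-2.1,"z":0,"turn":0},{"x":0,"y":0,"z":0,"turn":0},{"x":0,"y":0,"z":0,"turn":0},{"x":0,"y":0,"z":0,"turn":0}]'; python3 - <<'E'
from h import *
s=manip.state(); c=manip.camera_model("wrist"); p,d=manip.grab_frame("wrist"); cv2.imwrite("pics/w1.png",p[...,::-1])
W=cloud(p,d,c); print(s["tool_pos"])
box=(abs(W[...,0]-.515)<.05)&(abs(W[...,1]-.273)<.05)&(d>0)
m=box&(W[...,2]>.124)&(W[...,2]<.142); print(m.sum(),W[m].mean(0), cv2.minAreaRect((W[m][:,:2]*1000).astype(np.float32)))
m=(abs(W[...,0]-.585)<.2)&(abs(W[...,1]-.2)<.13)&(W[...,2]>.09)&(W[...,2]<.104);r=cv2.minAreaRect((W[m][:,:2]*1000).astype(np.float32)); print(r,cv2.boxPoints(r))
E
```

```text
time: 2.1
tool_pos: [0.4653, 0.1023, 0.231]
tool_rot: [0.0, 0.92, 0.392, 0.0]
contact_force: [1.8, -0.2, 1.2]
gripper_width: 0.998
grasp_force: 0.0
time: 2.6
tool_pos: [0.497, 0.1934, 0.2309]
tool_rot: [0.0, 0.92, 0.392, -0.0]
contact_force: [0.3, -0.5, 0.2]
gripper_width: 0.999
grasp_force: 0.0
[0.49701072 0.19336598 0.23088313]
925 [0.51660691 0.27404549 0.13138333] ((515.9988403320312, 274.3151550292969), (29.89415168762207, 12.22348690032959), 46.88032150268555)
((587.2708129882812, 206.99896240234375), (139.93417358398438, 192.84628295898438), 82.75418090820312) [[482.79297 149.75215]
 [674.09924 125.42909]
 [691.74866 264.2458 ]
 [500.44238 288.56885]]
```

View pics/w1.png

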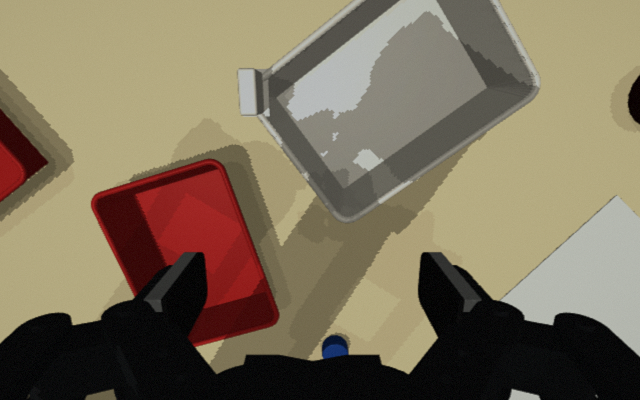

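The wrist view shows the tab clearly, at px (249,91). It measures 30x12 mm with its top at z 0.131, centred at (0.516, 0.274), and the tool is already lined up with it. I'll move above the tab and go down for a shallow pinch.

```bash
python3 -m crank '[{"x":3.6,"y":-2.1,"z":0,"turn":0},{"x":3.6,"y":-2.1,"z":0,"turn":0},{"x":0,"y":0,"z":3,"turn":0},{"x":0,"y":0,"z":3,"turn":0},{"x":0,"y":0,"z":0,"turn":0}]' 50 && python3 -m crank '[{"x":0,"y":0,"z":0,"turn":0},{"x":0,"y":0,"z":0,"turn":0}]'
```

```text
time: 3.15
tool_pos: [0.5141, 0.2728, 0.1663]
tool_rot: [-0.0, 0.92, 0.391, -0.005]
contact_force: [-0.7, 1.0, -1.5]
gripper_width: 0.499
grasp_force: 0.0
time: 3.35
tool_pos: [0.5181, 0.2747, 0.1737]
tool_rot: [0.0, 0.92, 0.391, 0.002]
contact_force: [-0.7, -0.6, 0.1]
gripper_width: 0.501
grasp_force: 0.0
```

```bash
python3 -m crank '[{"x":0,"y":-0.1,"z":1.8,"turn":0},{"x":0,"y":0,"z":1.8,"turn":0},{"x":0,"y":0,"z":1.6,"turn":0},{"x":0,"y":0,"z":0,"turn":0},{"x":0,"y":0,"z":0,"turn":0}]' 40 && python3 -m crank '[{"x":0,"y":0,"z":0,"turn":0},{"x":0,"y":0,"z":0,"turn":0},{"x":0,"y":0,"z":0,"turn":0}]'; python3 - <<'E'
from h import *
c=manip.camera_model("wrist"); p,d=manip.grab_frame("wrist"); cv2.imwrite("pics/w2.png",p[...,::-1])
E
```

```text
time: 3.85
tool_pos: [0.5166, 0.2758, 0.12]
tool_rot: [0.0, 0.92, 0.392, 0.0]
contact_force: [0.3, 0.6, 0.9]
gripper_width: 0.402
grasp_force: 0.0
time: 4.15
tool_pos: [0.5167, 0.276, 0.1202]
tool_rot: [0.0, 0.92, 0.392, 0.001]
contact_force: [0.8, -0.3, -0.1]
gripper_width: 0.402
grasp_force: 0.0
```

View pics/w2.png

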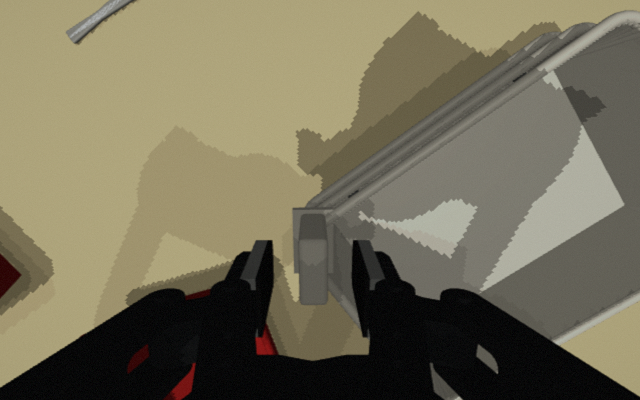

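The tab (px 300–327) sits centred between the fingers (272–353). I'll close on it.

```bash
python3 -m crank '[{"x":0,"y":0,"z":0,"turn":0},{"x":0,"y":0,"z":0,"turn":0},{"x":0,"y":0,"z":0,"turn":0},{"x":0,"y":0,"z":0,"turn":0},{"x":0,"y":0,"z":0,"turn":0}]' 0 && python3 -m crank '[{"x":0,"y":0,"z":0,"turn":0},{"x":0,"y":0,"z":0,"turn":0},{"x":0,"y":0,"z":0,"turn":0}]' && python3 -m crank '[{"x":0,"y":0.1,"z":-0.3,"turn":0},{"x":0,"y":0.1,"z":-0.3,"turn":0},{"x":0,"y":0,"z":0,"turn":0},{"x":0,"y":0,"z":0,"turn":0}]'
cat > look.py <<'E'
from h import *
import sys
s=manip.state();print(s["tool_pos"].round(4),s["contact_force"].round(1),s["gripper_width"])
p,d=manip.grab_frame("top");c=manip.camera_model("top");W=cloud(p,d,c)
if len(sys.argv)>1: cv2.imwrite(sys.argv[1],p[...,::-1])
# rim heights along the tray's diagonal frame (seated pose), a=along tray x, b=along tray y
C=np.array([.589,.202]);t=np.radians(-7.6);R=np.array([[np.cos(t),-np.sin(t)],[np.sin(t),np.cos(t)]])
q=(W[...,:2]-C)@R
for nm,(a,b) in dict(far=(86,-61),nearR=(-86,-61),farL=(86,61)).items():
    m=(np.hypot(q[...,0]-a/1e3,q[...,1]-b/1e3)<.018)&(W[...,2]>.04)&(W[...,2]<.2); print(nm,m.sum(),np.percentile(W[m][:,2],[50,90]).round(4))
m=(abs(q[...,0])<.06)&(abs(q[...,1])<.04)&(W[...,2]>.03)&(W[...,2]<.12)
A=np.c_[W[m][:,:2],np.ones(m.sum())];k=np.linalg.lstsq(A,W[m][:,2],rcond=None)[0]; print("floor slope deg",np.degrees(k[:2]).round(2),"z mid",W[m][:,2].mean().round(4))
E
python3 look.py
```

```text
time: 4.7
tool_pos: [0.5164, 0.276, 0.1196]
tool_rot: [-0.0, 0.92, 0.392, 0.0]
contact_force: [0.2, 0.5, 1.3]
gripper_width: 0.119
grasp_force: 59.9
time: 5.0
tool_pos: [0.5163, 0.2759, 0.1195]
tool_rot: [-0.0, 0.92, 0.392, 0.0]
contact_force: [-0.5, 0.5, 1.9]
gripper_width: 0.119
grasp_force: 60.0
time: 5.4
tool_pos: [0.5172, 0.2745, 0.1251]
tool_rot: [-0.0, 0.92, 0.392, -0.001]
contact_force: [-2.1, 2.2, -0.5]
gripper_width: 0.124
grasp_force: 59.7
[0.5172 0.2745 0.1251] [-2.1  2.2 -0.5] 0.12435243448583876
far 59 [0.0875 0.1041]
nearR 44 [0.0881 0.1053]
farL 67 [0.0873 0.1037]
floor slope deg [-0.82  1.04] z mid 0.0549
```

The tray is peeling: it has tilted 1.3° along the diagonal. I'll keep raising it.

```bash
python3 -m crank '[{"x":0,"y":0.2,"z":-0.4,"turn":0},{"x":0,"y":0.2,"z":-0.4,"turn":0},{"x":0,"y":0,"z":0,"turn":0},{"x":0,"y":0,"z":0,"turn":0}]'; python3 look.py
```

```text
time: 5.85
tool_pos: [0.5213, 0.2712, 0.134]
tool_rot: [0.001, 0.92, 0.392, 0.001]
contact_force: [0.6, 1.0, -1.0]
gripper_width: 0.118
grasp_force: 59.7
[0.5213 0.2712 0.134 ] [ 0.6  1.  -1. ] 0.11761100262995682
far 70 [0.0944 0.1152]
nearR 47 [0.0761 0.1165]
farL 65 [0.0998 0.1158]
floor slope deg [ 0.28 -0.17] z mid 0.0658
```

It levelled itself: the clamp overcame the nubs, so all corners are now up about 14 mm. Step 1 can still be done, so I'll seat the tray again and see whether a partial opening command gives a softer grip.

```bash
python3 -m crank '[{"x":0,"y":-0.3,"z":0.7,"turn":0},{"x":0,"y":-0.3,"z":0.8,"turn":0},{"x":0,"y":0,"z":0,"turn":0},{"x":0,"y":0,"z":0,"turn":0},{"x":0,"y":0,"z":0,"turn":0}]'; python3 look.py; python3 -m crank '[{"x":0,"y":0,"z":0,"turn":0},{"x":0,"y":0,"z":0,"turn":0},{"x":0,"y":0,"z":0,"turn":0}]' 11.5;  python3 -m crank '[{"x":0,"y":0,"z":0,"turn":0},{"x":0,"y":0,"z":0,"turn":0},{"x":0,"y":0,"z":0,"turn":0}]' 11.8
```

```text
time: 6.4
tool_pos: [0.5172, 0.2756, 0.1188]
tool_rot: [0.001, 0.92, 0.392, 0.001]
contact_force: [3.2, -2.0, 2.8]
gripper_width: 0.12
grasp_force: 60.5
[0.5172 0.2756 0.1188] [ 3.2 -2.   2.8] 0.11969817721081495
far 62 [0.0909 0.1041]
nearR 47 [0.0808 0.1024]
farL 72 [0.0874 0.1061]
floor slope deg [ 1.34 -0.48] z mid 0.0534
time: 6.75
tool_pos: [0.5167, 0.2757, 0.1187]
tool_rot: [0.0, 0.92, 0.392, 0.001]
contact_force: [4.1, -2.1, 3.4]
gripper_width: 0.118
grasp_force: 60.6
time: 7.05
tool_pos: [0.5166, 0.2757, 0.1187]
tool_rot: [0.0, 0.92, 0.392, 0.0]
contact_force: [3.9, -2.2, 3.4]
gripper_width: 0.12
grasp_force: 57.4
```

```bash
python3 -m crank '[{"x":0,"y":0,"z":0,"turn":0},{"x":0,"y":0,"z":0,"turn":0},{"x":0,"y":0,"z":0,"turn":0}]' 12.3;  python3 -m crank '[{"x":0,"y":0,"z":0,"turn":0},{"x":0,"y":0,"z":0,"turn":0},{"x":0,"y":0,"z":0,"turn":0}]' 12.8; python3 -m crank '[{"x":0,"y":0,"z":0,"turn":0},{"x":0,"y":0,"z":0,"turn":0},{"x":0,"y":0,"z":0,"turn":0}]' 13.3; python3 look.py
```

```text
time: 7.35
tool_pos: [0.5165, 0.2758, 0.1186]
tool_rot: [0.0, 0.92, 0.392, 0.0]
contact_force: [4.7, -2.5, 5.7]
gripper_width: 0.126
grasp_force: 45.4
time: 7.65
tool_pos: [0.5163, 0.2759, 0.1185]
tool_rot: [-0.0, 0.92, 0.392, 0.0]
contact_force: [4.1, -2.2, 5.8]
gripper_width: 0.13
grasp_force: 33.6
time: 7.95
tool_pos: [0.5161, 0.276, 0.1184]
tool_rot: [-0.0, 0.92, 0.392, -0.0]
contact_force: [3.7, -2.0, 5.5]
gripper_width: 0.136
grasp_force: 22.5
[0.5161 0.276  0.1184] [ 3.7 -2.   5.5] 0.13644170244773351
far 61 [0.0937 0.1078]
nearR 48 [0.0786 0.1042]
farL 67 [0.0881 0.1049]
floor slope deg [ 1.69 -0.9 ] z mid 0.0538
```

```bash
python3 -m crank '[{"x":0,"y":0.1,"z":-0.4,"turn":0},{"x":0,"y":0.2,"z":-0.4,"turn":0},{"x":0,"y":0,"z":0,"turn":0},{"x":0,"y":0,"z":0,"turn":0}]' 13.6; python3 look.py pics/t3.png
```

```text
time: 8.4
tool_pos: [0.517, 0.274, 0.1255]
tool_rot: [-0.001, 0.92, 0.392, -0.002]
contact_force: [-1.3, 0.0, 0.8]
gripper_width: 0.135
grasp_force: 11.4
[0.517  0.274  0.1255] [-1.3  0.   0.8] 0.13466276150316078
far 58 [0.0894 0.1047]
nearR 48 [0.0794 0.1077]
farL 62 [0.0887 0.1079]
floor slope deg [-0.59 -0.68] z mid 0.0566
```

```bash
python3 -m crank '[{"x":0,"y":0.2,"z":-0.4,"turn":0},{"x":0,"y":0.2,"z":-0.4,"turn":0},{"x":0,"y":0,"z":0,"turn":0},{"x":0,"y":0,"z":0,"turn":0}]' 14; python3 look.py
```

```text
time: 8.85
tool_pos: [0.5213, 0.271, 0.1346]
tool_rot: [-0.0, 0.92, 0.392, 0.0]
contact_force: [-1.9, 0.7, 0.3]
gripper_width: 0.142
grasp_force: 10.6
[0.5213 0.271  0.1346] [-1.9  0.7  0.3] 0.14183959154473974
far 67 [0.0884 0.103 ]
nearR 50 [0.0799 0.112 ]
farL 64 [0.0918 0.109 ]
floor slope deg [-2.8   2.56] z mid 0.0603
```

The tilt is now 3.8° along the diagonal and the far corner is still down, so the soft grip works.

```bash
python3 -m crank '[{"x":0,"y":0.2,"z":-0.4,"turn":0},{"x":0,"y":0.2,"z":-0.4,"turn":0},{"x":0,"y":0,"z":0,"turn":0},{"x":0,"y":0,"z":0,"turn":0}]' 14.4; python3 look.py
```

```text
time: 9.3
tool_pos: [0.5243, 0.2681, 0.1425]
tool_rot: [0.0, 0.92, 0.392, 0.0]
contact_force: [-0.9, 1.6, -1.4]
gripper_width: 0.148
grasp_force: 11.7
[0.5243 0.2681 0.1425] [-0.9  1.6 -1.4] 0.1477458247405902
far 70 [0.0864 0.1045]
nearR 49 [0.0777 0.1174]
farL 66 [0.0942 0.1098]
floor slope deg [-4.01  3.9 ] z mid 0.0638
```

```bash
python3 -m crank '[{"x":0,"y":0.1,"z":-0.3,"turn":0},{"x":0,"y":0.2,"z":-0.4,"turn":0},{"x":0,"y":0,"z":0,"turn":0},{"x":0,"y":0,"z":0,"turn":0},{"x":0,"y":0,"z":0,"turn":0}]' 14.7; python3 look.py pics/t4.png; python3 - <<'E'
from h import *
p,d=manip.grab_frame("side");cv2.imwrite("pics/s4.png",cv2.resize(p[150:310,180:360,::-1],None,fx=4,fy=3.7))
E
```

```text
time: 9.85
tool_pos: [0.5264, 0.266, 0.1494]
tool_rot: [0.0, 0.92, 0.392, 0.0]
contact_force: [0.1, 0.7, -1.6]
gripper_width: 0.152
grasp_force: 8.7
[0.5264 0.266  0.1494] [ 0.1  0.7 -1.6] 0.1521339549019003
far 74 [0.0898 0.1084]
nearR 46 [0.0764 0.1209]
farL 72 [0.098  0.1173]
floor slope deg [-4.17  4.39] z mid 0.0698
```

View pics/s4.png

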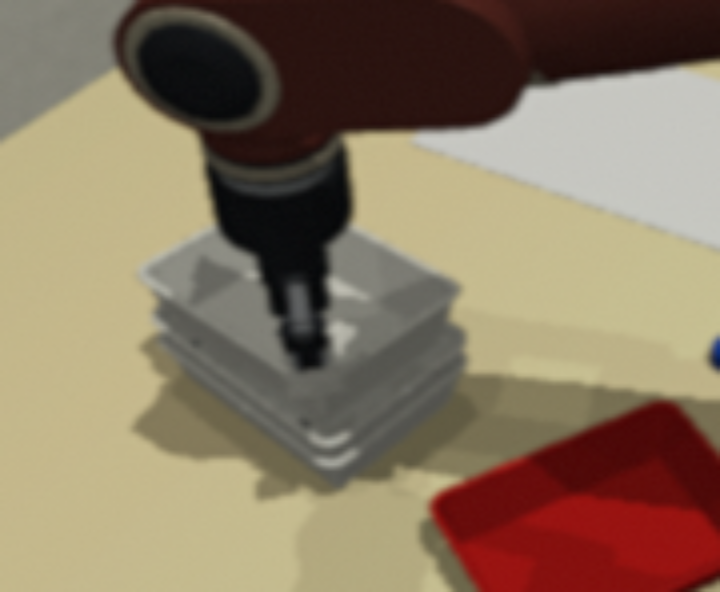

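In the side view the tab corner is clearly up and the far corner is down in the stack. The numbers agree: tab about +24 mm with far about +3 mm in the last pose, then +30 and +8 now, so step 1 is met. I'll firm the grip and lift.

```bash
python3 -m crank '[{"x":0,"y":0,"z":0,"turn":0},{"x":0,"y":0,"z":0,"turn":0},{"x":0,"y":0,"z":-0.5,"turn":0},{"x":0,"y":0,"z":-0.5,"turn":0},{"x":0,"y":0,"z":0,"turn":0}]' 0 && python3 -m crank '[{"x":0,"y":0,"z":-0.8,"turn":0},{"x":0,"y":0,"z":-0.8,"turn":0},{"x":0,"y":0,"z":-0.8,"turn":0},{"x":0,"y":0,"z":-0.8,"turn":0},{"x":0,"y":0,"z":0,"turn":0}]'; python3 look.py; python3 -m crank '[{"x":0,"y":0,"z":-1.5,"turn":0},{"x":0,"y":0,"z":-2,"turn":0},{"x":0,"y":0,"z":-2,"turn":0},{"x":0,"y":0,"z":-1,"turn":0},{"x":0,"y":0,"z":0,"turn":0}]'; python3 look.py pics/t5.png
```

```text
time: 10.45
tool_pos: [0.5271, 0.2663, 0.1608]
tool_rot: [0.0, 0.92, 0.392, 0.001]
contact_force: [0.3, -0.4, -1.0]
gripper_width: 0.12
grasp_force: 58.6
time: 10.95
tool_pos: [0.5273, 0.2665, 0.1936]
tool_rot: [0.0, 0.92, 0.392, 0.002]
contact_force: [0.6, -0.2, -0.7]
gripper_width: 0.12
grasp_force: 58.6
[0.5273 0.2665 0.1936] [ 0.6 -0.2 -0.7] 0.12041416375484117
far 83 [0.137  0.1578]
nearR 47 [0.0746 0.1668]
farL 67 [0.1474 0.1625]
floor slope deg [0.7  1.84] z mid 0.1145
time: 11.5
tool_pos: [0.5272, 0.2665, 0.2589]
tool_rot: [0.0, 0.92, 0.392, 0.002]
contact_force: [-0.1, 0.4, -0.8]
gripper_width: 0.119
grasp_force: 58.6
[0.5272 0.2665 0.2589] [-0.1  0.4 -0.8] 0.1185019826007169
far 61 [0.1764 0.1955]
nearR 31 [0.0723 0.0787]
farL 21 [0.1882 0.1979]
floor slope deg [14.38 -6.12] z mid 0.0411
```

View pics/t5.png

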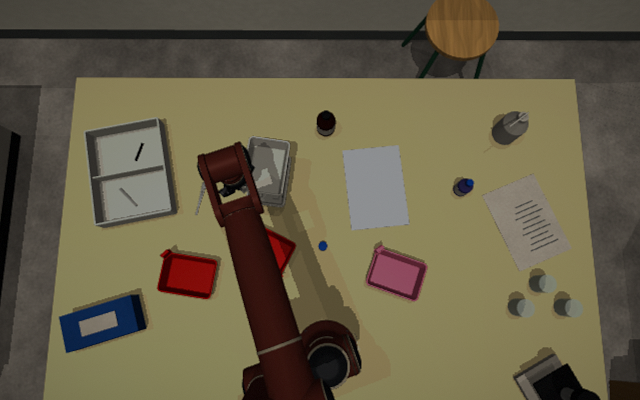

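The tray is clear and level at about 18 cm, and the stack stayed in place. I'll carry it gently to the sheet.

```bash
python3 -m crank '[{"x":-0.5,"y":0.4,"z":0,"turn":0},{"x":-1,"y":0.8,"z":0,"turn":0},{"x":-1.7,"y":1.5,"z":0,"turn":0},{"x":-2,"y":1.7,"z":0,"turn":0},{"x":-2,"y":1.7,"z":0,"turn":0}]' && python3 -m crank '[{"x":-2,"y":1.7,"z":0,"turn":0},{"x":-2,"y":1.7,"z":0,"turn":0},{"x":-2,"y":1.7,"z":0,"turn":0},{"x":-2,"y":1.7,"z":0,"turn":0},{"x":-2,"y":1.7,"z":0,"turn":0}]' && python3 -m crank '[{"x":-2,"y":1.7,"z":0,"turn":0},{"x":-2,"y":1.7,"z":0,"turn":0},{"x":-2,"y":1.7,"z":0,"turn":0},{"x":-2,"y":1.7,"z":0,"turn":0},{"x":-1.7,"y":1.5,"z":0,"turn":0}]' && python3 -m crank '[{"x":-1,"y":0.8,"z":0,"turn":0},{"x":-0.6,"y":0.3,"z":0,"turn":0},{"x":0,"y":0,"z":0,"turn":0},{"x":0,"y":0,"z":0,"turn":0},{"x":0,"y":0,"z":0,"turn":0}]'; python3 - <<'E'
from h import *
for n in("top","side"):
    p,d=manip.grab_frame(n);cv2.imwrite(f"pics/{n}6.png",p[...,::-1]);c=manip.camera_model(n);W=cloud(p,d,c)
    m=(abs(W[...,0]-.578)<.045)&(abs(W[...,1]+.182)<.04)&(W[...,2]>.15)&(W[...,2]<.24)
    m&=abs(W[...,2]-np.median(W[m][:,2]))<.015
    k=np.linalg.lstsq(np.c_[W[m][:,:2],np.ones(m.sum())],W[m][:,2],rcond=None)[0];print(n,m.sum(),np.degrees(k[:2]),np.median(W[m][:,2]))
    m=(abs(W[...,0]-.578)<.14)&(abs(W[...,1]+.182)<.11)&(W[...,2]>.17)&(W[...,2]<.24);print(cv2.minAreaRect((W[m][:,:2]*1000).astype(np.float32)))
    box=(abs(W[...,0]-.587)<.14)&(abs(W[...,1]-.205)<.11)&(W[...,2]>.06)&(W[...,2]<.09);print("stack",cv2.minAreaRect((W[box][:,:2]*1000).astype(np.float32)),np.median(W[box][:,2]))
E
```

```text
time: 12.05
tool_pos: [0.5196, 0.1702, 0.2551]
tool_rot: [-0.0, 0.92, 0.392, -0.001]
contact_force: [0.5, -0.3, -0.9]
gripper_width: 0.118
grasp_force: 58.7
time: 12.55
tool_pos: [0.5114, 0.039, 0.2552]
tool_rot: [-0.0, 0.92, 0.392, -0.001]
contact_force: [0.4, 0.2, -1.4]
gripper_width: 0.121
grasp_force: 58.7
time: 13.05
tool_pos: [0.5039, -0.0884, 0.2552]
tool_rot: [-0.0, 0.92, 0.392, -0.001]
contact_force: [-0.6, -0.4, -1.0]
gripper_width: 0.124
grasp_force: 58.7
time: 13.55
tool_pos: [0.5021, -0.1049, 0.2563]
tool_rot: [-0.0, 0.92, 0.393, 0.0]
contact_force: [0.0, 0.1, -1.6]
gripper_width: 0.117
grasp_force: 58.6
top 10 [-2.6382758  -4.67505581] 0.17758421282263148
((574.6773681640625, -179.6143798828125), (135.18505859375, 191.91265869140625), 85.40050506591797)
stack ((593.5497436523438, 200.61892700195312), (136.5360870361328, 186.91236877441406), 82.73268127441406) 0.07326268430542915
side 121 [-4.33297449  2.86768101] 0.17649146827077744
((569.1473999023438, -171.72628784179688), (145.02520751953125, 193.4664764404297), 80.81876373291016)
stack ((589.2846069335938, 201.14144897460938), (136.9319305419922, 187.44760131835938), 82.55950164794922) 0.07302323954304107
```

View pics/top6.png

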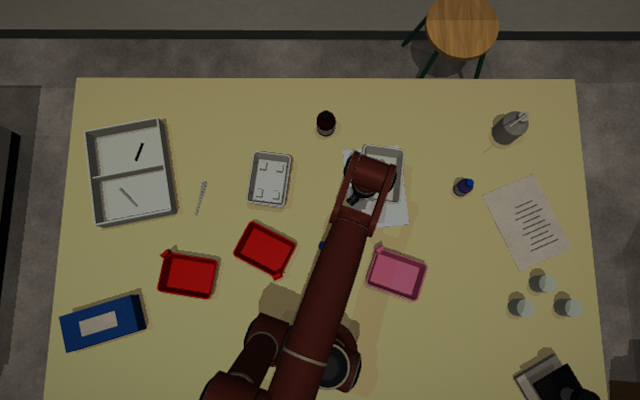

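The tray is over the sheet, centred near (0.575, -0.178). The stack is in place and the bystanders haven't moved. I'll check that it's level and still before handing in.

```bash
python3 -m crank '[{"x":0,"y":0,"z":0,"turn":0},{"x":0,"y":0,"z":0,"turn":0},{"x":0,"y":0,"z":0,"turn":0},{"x":0,"y":0,"z":0,"turn":0},{"x":0,"y":0,"z":0,"turn":0}]'; python3 - <<'E'
from h import *
for i in range(2):
    p,d=manip.grab_frame("side");W=cloud(p,d,manip.camera_model("side"))
    m=(abs(W[...,0]-.578)<.08)&(abs(W[...,1]+.18)<.055)&(W[...,2]>.155)&(W[...,2]<.2); P=W[m]
    for _ in range(5):
        A=np.c_[P[:,:2],np.ones(len(P))];k=np.linalg.lstsq(A,P[:,2],rcond=None)[0];r=abs(A@k-P[:,2]);P=P[r<max(.003,np.median(r)*2)]
    print(len(P),np.degrees(k[:2]),k@[.577,-.18,1],P.min(0),P.max(0))
E
```

```text
time: 14.15
tool_pos: [0.5021, -0.1057, 0.2563]
tool_rot: [-0.0, 0.92, 0.392, -0.0]
contact_force: [-0.7, -0.2, -1.9]
gripper_width: 0.123
grasp_force: 58.6
223 [-2.40889947  3.86781331] 0.17938255447596133 [ 0.52417491 -0.23471639  0.17064598] [ 0.652151   -0.12587996  0.18365249]
228 [-2.1314929   3.93763296] 0.17928720428095105 [ 0.52294769 -0.23498131  0.17135857] [ 0.6504684  -0.12502698  0.18345114]
```

The tilt is about 4.5°, the underside is about 0.177 m up and the tray is still. Handing in.

```bash
python3 -c "
from plant import manip
print(manip.job_done())"
```

```text
the job is handed in; nothing more can be done
None
```

I peeled the tray tab corner first and handed the job in with it held by the tab over the middle of the sheet, still, tilted about 4.5°, underside about 18 cm up. No verdict came back; an earlier firm-grip try lifted all corners about 14 mm, so I reseated the tray and peeled with a softer grip.

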